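# Slide a battery pack round the bench clutter and press it home in its charging bay

## Robot

A 7-joint arm with a two-finger parallel gripper is mounted at the origin on the work surface. World frame = base frame: x ahead of the robot, y to its left, z up, the work surface at z = 0. Lengths are in mm, angles in rad, forces in N, time in s.
With the tool pointing down it reaches from about 400 to 875 mm from the base axis. Payload 4.4 kg.
Tool frame: the origin (TCP) lies midway between the tips of the shut fingers; the grasp point (between the pads) lies 19 mm behind it (ctrl.pinch_z is the distance from the TCP to the grasp point, in mm); z points along the fingers, y is the line along which they close (so a half turn about z gives the same grasp; the last joint's range is limited). The gripper opens to 85 mm and grips with 20 to 120 N. Pads are 22 mm wide; open, the fingers measure 114 mm over their backs; the gripper's body (76 mm by 85 mm) begins 54 mm behind the grasp point. The pads swing forward as they close: fully open they stand 13 mm farther back than shut.
Start: joints at [1.227, 0.628, 0.038, 1.517, -0.027, 0.996, -0.02], TCP at [178.285, -625.086, 196.013] pointing down, gripper open.
Joint ranges: [-3.06, 3.06], [-0.37, 2.12], [-1.25, 1.32], [0.18, 2.47], [-1.1, 4.24], [0.23, 1.98], [-2.94, 2.94]. Speed limits (rad/s): [2.57, 2.57, 3.14, 3.14, 3.14, 3.14, 3.14].

## Interface

Orientations are given as [roll, pitch, yaw] about the fixed x, y, z axes, in that order (R = Rz(yaw) Ry(pitch) Rx(roll)).
In Python, from cell import read_state, cams, order, ctrl gives the robot as it stands.
- The arm moves only by the tool move_arm, never from a script. Its argument "targets" is text: rows parted by semicolons, each of 7 numbers parted by spaces: the gripper's target within -1 to 1 (fully open at 1, half-way at 0, shut at -1), then the shift along the tool's x, y, z in cm, then the turn, a rotation vector about the tool's x, y, z in degrees. A call has 1 to 5 rows; each row shifts and turns the commanded pose from where the row before left it, along the tool's axes as they then stand; what a row does not reach is not made up. A row lasts 1/12 s, in which the tool goes at most 41.7 mm and 7.16 degrees, less where a joint would pass 70% of its speed; a pose out of reach is approached as far as the arm can. A call with a gripper value outside its range is refused whole. The fingers move at their own pace and stop on an object; the grip force is fixed at half the most. Time passes only in rows, so rows that do not move let the fingers close. It gives the time, the measured TCP pose, the force, the opening and the grip force at its end, in the units of the state.
- read_state(): the state, without advancing time (a new reading comes with each control period).
- cams.get_image(name): name is "scene" or "top"; returns a dict with "color" (480x640x3 uint8, red, green, blue), "fovy" (degrees; the focal length in pixels is half the picture's height over the tangent of half this angle, whatever the lens; pixels are square), "cx", "cy" (the principal point, pixels), "rvec" (rotation vector, rad) and "tvec" (3), from world to camera coordinates, as OpenCV has them. Camera axes: x right, y down, z forward; pixel columns grow to the right and rows downward; lengths in mm; the calibration is good to about 2 mm. A picture is of the moment at which its call begins. There is no depth.
- order.finish_job(): hands the job in; it is judged then, once.
The state is a dict: "clock": time; "qpos": joint angles; "qd": joint speeds; "tau": joint torques, N m; "eef_pos": TCP position; "tool_rot": TCP orientation; "force": force on the tool from outside, world axes, zero at the start; "torque": the same for the moment, N m; "width": finger opening in mm; "gripper_force": force on a finger pad.
Only numpy, scipy, OpenCV 4.12 (cv2) and the standard library are available. Lean on these libraries where they do the work, as an engineer would, in place of code of your own. Each camera call takes 0.05 s, during which the arm holds its last target. There are 200 camera calls.

## Task

Slide the yellow battery pack flat along the bench, without touching the solder reel, the parts tray or the screw jar, into the charging bay with its copper contacts first. Push it all the way until it meets the stop hidden under the hood, press it there steadily with roughly 10 to 20 newtons for half a second to seat the contacts (never more than 30), then let go and leave it there. Do not lift or tip the pack, and leave the screwdriver where it lies.

Things in the scene. Friction and masses are not known exactly. Their poses are not given: they have to be found in the camera images.
- pack: Loose battery pack: yellow block 92 x 92 x 40 mm with a 74 mm square black cap, 44 mm tall in all, 0.5 to 0.9 kg, too wide to grasp, flat on the bench, sliding friction about 2 to 9 N. Origin: centre of its underside; x towards the face with the copper contacts, which enters the bay first; z up. At the start x is within about 0.35 rad of the bay's x.
- bay: Charging bay screwed to the bench; no floor, the pack slides in on the bench. Origin on the bench midway between the tips of its mouth; x points straight in, z up. Two guide rails 26 mm tall, 12 mm thick, 97 mm apart inside, from x = 20 to 62 mm; before that their lips flare out to about 126 mm inside, 140 mm outside at x = 0. The pack may rub on them.
- hood (a point): Centre of the near edge of the black hood's roof, at x = 60 mm, z = 62 mm in the bay. The hood runs to x = 145 mm, 121 mm wide; tunnel 97 mm wide, 52 mm high. Inside is a stop with a stiff rubber buffer (about 8 N per mm) at an unreported depth, different each time: its face is at the bay's x = 82 to 98 mm, so the pack's origin at contact is at 36 to 52 mm, its tail at -10 to 6 mm.
- terminal: Grey terminal block closing the rear of the hood, 30 x 121 x 85 mm, carrying the hidden stop. Fixed in the bay: origin on the bench at the bay's x = 145 mm, same axes. Pressing the pack on the stop presses on this block.
- reel: Reel of solder on a weighted stand, fixed; foot 80 mm across, 56 mm tall; origin at the centre of its underside. Not to be touched. Reel, tray and jar stand in any order on three places beside the straight lane into the bay: one on the robot's side, two on the far side, each centred 120 to 140 mm from the lane's centre line.
- tray: Blue open parts tray, fixed, 76 x 76 x 38 mm; origin at the centre of its underside. Not to be touched.
- jar: Glass jar of screws with a red lid, fixed, 78 mm across at its rubber foot, 60 mm tall; origin at the centre of its underside. Not to be touched.
- screwdriver: Loose screwdriver lying on the bench between the robot and the bay, about 200 mm long; origin below its middle. To be left alone.
Things that resemble listed ones, but are neither listed nor needed, are in the scene too. There is more than one size of the bay; the job needs the smaller.

How it is judged (in metres and radians):
On the way, in this order (a step that is already met when the one before it is completed fails the run):
1. the pack's nose is between the rails, contacts first, straight (x of pack in the frame of bay above -0.015 m and y of pack in the frame of bay between -0.008 and 0.008 m and angle between the x axis of pack and the x axis of bay, either way round below 0.12 rad).
2. the pack is pressed on the hidden stop with at least 6 N for 0.3 s (x of pack in the frame of bay above 0.03 m and contact force between pack and terminal above 6 N), for 0.3 s.
At the end, for the whole second after the job is handed in: the pack, having been pressed on the hidden stop, rests flat and still in the bay, its origin at least 32 mm in from the mouth's tips, within 5 mm of the bay's centre line and 0.08 rad of its direction (x of pack in the frame of bay above 0.032 m and y of pack in the frame of bay between -0.005 and 0.005 m and angle between the x axis of pack and the x axis of bay, either way round below 0.08 rad and angle between pack's own z axis and vertical below 0.05 rad and height (world z) of pack below 0.004 m and linear speed of pack below 0.01 m/s); the robot touches nothing.
It fails at once if the reel, tray or jar touched by the pack or the robot (over 0.5 N) (contact force between anything else and reel above 0.5 N or contact force between anything else and tray above 0.5 N or contact force between anything else and jar above 0.5 N).
It fails at once if the pack pressed against the bay or its stop with more than 30 N (contact force between pack and bay above 30 N).
It fails at once if the pack lifted (over 10 mm) or tipped (over 0.15 rad) (height (world z) of pack above 0.01 m or angle between pack's own z axis and vertical above 0.15 rad).
It fails at once if the screwdriver moved by more than 10 mm (distance of screwdriver from where it was at the start of the episode above 0.01 m).
It also fails if it takes over 72 s, if anything falls off the work surface, if the arm or the gripper's body presses on something with over 40 N, if the wrist force passes 120 N, or if a joint passes its speed limit or range.

## Working session

There is one attempt and no reset: what is moved stays moved. The work goes in short steps, Python scripts to look and compute and a tool call to move; the robot and the scene stay as the last step left them, time stands still between calls to the robot, and variables do not carry over. Pictures are saved under pics/ and viewed, at most 10 in all, crops included, and the job is handed in when it is done.

Besides the shell and the picture viewer there is one more tool, called by a JSON object that holds its "name" and its "arguments", one argument or row to a line. move_arm: Moves the arm, as the interface text tells. Its arguments: {"type":"object","properties":{"targets":{"type":"string"}},"required":["targets"]}

```bash
mkdir -p pics; ls; python3 - <<'E'
from cell import read_state,cams
import cv2
for n in("scene","top"):
    d=cams.get_image(n); cv2.imwrite(f"pics/{n}0.png",d["color"][:,:,::-1]); print({k:v for k,v in d.items() if k!="color"})
print(read_state())
E
```

```text
pics
{'fovy': 45.05234365556058, 'cx': 325.1299182981326, 'cy': 239.09164373065948, 'rvec': array([ 1.99521311,  1.47593731, -0.56400347]), 'tvec': array([-231.10478858, -329.76339295, 1361.89041647])}
{'fovy': 49.006990745398255, 'cx': 329.3140883615883, 'cy': 244.72157544104545, 'rvec': array([ 2.15541005, -2.13497511,  0.1867184 ]), 'tvec': array([ 53.98810061, 552.83971074, 975.91484109])}
{'clock': 0.1, 'qpos': array([ 1.22719199,  0.62923725,  0.0384557 ,  1.51827205, -0.026979  ,
        0.99632242, -0.02003389]), 'qd': array([-7.15138614e-05, -2.88727933e-03, -1.90898903e-04, -2.88448180e-03,
       -3.67790601e-05,  2.58041964e-04,  1.39847440e-03]), 'tau': array([ 3.72053692e-03, -5.64524424e+01,  1.23059057e+00, -1.93972778e+01,
        1.12058170e-02,  5.36544219e-03, -3.30995444e-07]), 'eef_pos': array([ 178.10232915, -624.46933391,  195.19064321]), 'tool_rot': array([-3.13987233e+00,  4.08841773e-05,  2.77772960e-01]), 'force': array([ 0.20499913, -0.29407682,  0.51552517]), 'torque': array([0.02916987, 0.05334589, 0.00579889]), 'gripper_force': 0.0, 'width': 85.54449471655163}
```

View pics/scene0.png

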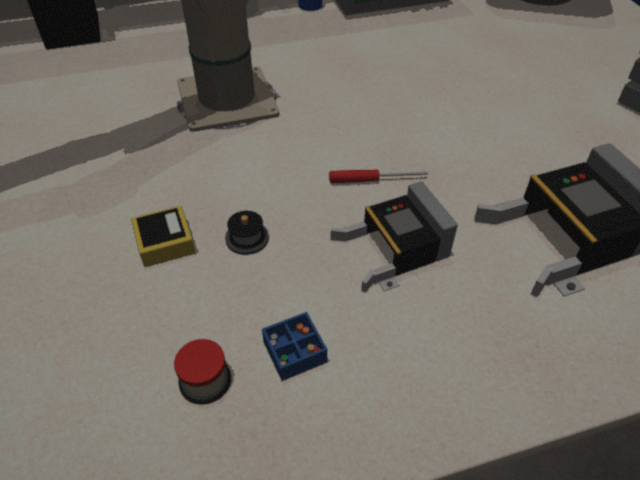

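View pics/top0.png

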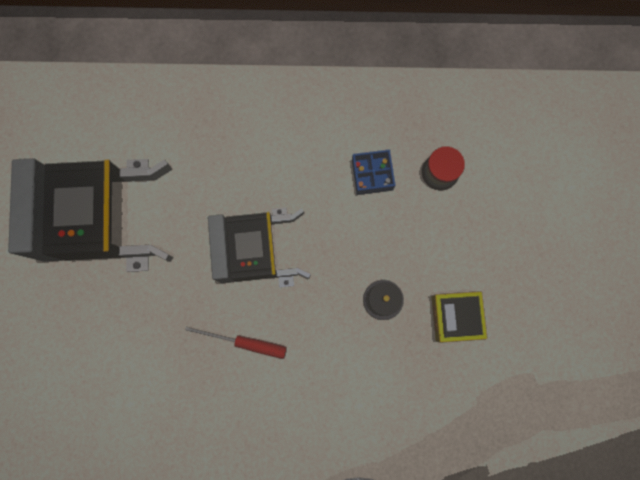

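The top view shows the small bay at about (245,245), its mouth tips at (303,212) and (309,274). The pack is at (460,317), the reel at (383,300), the tray at (373,172), the jar at (441,168) and the screwdriver at (240,343). I'll enlarge both views to pick points.

```bash
cat > h.py <<'E'
import numpy as np,cv2
from cell import read_state,cams,order
def cam(d):
    f=240/np.tan(np.radians(d["fovy"])/2); K=np.array([[f,0,d["cx"]],[0,f,d["cy"]],[0,0,1]])
    return K,cv2.Rodrigues(np.array(d["rvec"]))[0],np.array(d["tvec"],float)
def ray(d,uv,z):
    K,R,t=cam(d); uv=np.atleast_2d(uv); r=(R.T@np.linalg.inv(K)@np.c_[uv,np.ones(len(uv))].T).T
    c=-R.T@t; return c+r*((z-c[2])/r[:,2])[:,None]
def proj(d,P):
    K,R,t=cam(d); return cv2.projectPoints(np.atleast_2d(P).astype(float),np.array(d["rvec"]),t,K,None)[0][:,0]
E
python3 - <<'E'
from h import *
d=cams.get_image("top");c=d["color"]
a=cv2.resize(c[195:295,195:325],None,fx=6,fy=6,interpolation=2)
cv2.imwrite("pics/bay1.png",a[:,:,::-1])
a=cv2.resize(c[270:360,350:500],None,fx=5,fy=5,interpolation=2)
cv2.imwrite("pics/pack1.png",a[:,:,::-1])
for n,p,z in [("tipN",(309,274),26),("tipF",(303,212),26),("hood1",(274,278),62),("hood2",(269,213),62),("reel",(386,298),56),("tray",(373,172),20),("jar",(447,165),60),("pack",(460,317),40),("sd",(285,350),10),("sd2",(187,329),5)]: print(n,ray(d,p,z)[0].round(0))
E
```

```text
tipN [497.  98.  26.]
tipF [620. 112.  26.]
hood1 [485. 163.  62.]
hood2 [610. 176.  62.]
reel [450. -48.  56.]
tray [706. -28.  20.]
jar [ 710. -170.   60.]
pack [ 416. -191.   40.]
sd [350. 143.  10.]
sd2 [389. 335.   5.]
```

View pics/bay1.png

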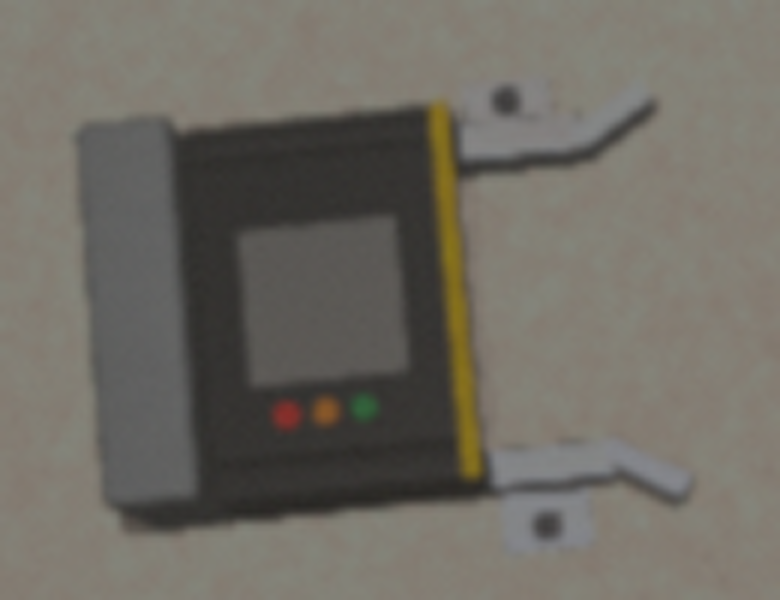

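View pics/pack1.png

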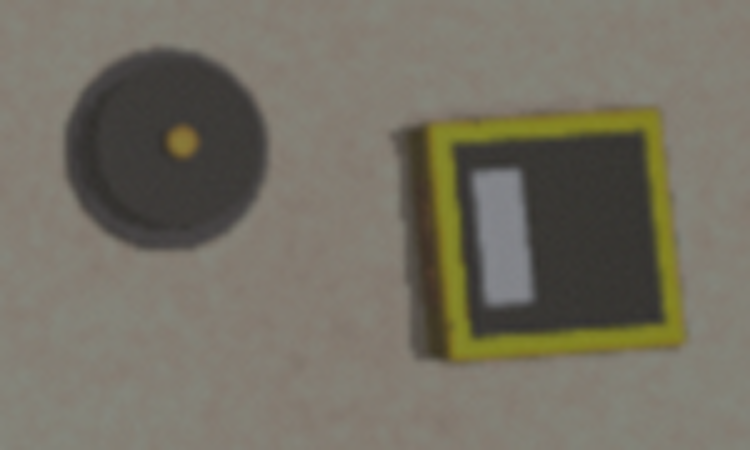

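The bay crop shows the lip tips at about (649,92) and (686,492), the hood edge from (447,103) to (483,485), and the terminal top corners. In the pack crop the copper tint is on the left face, so the contacts face +y, towards the bay. I plan to grip the 74 mm cap (z 40–44) across the lane and drag the pack flat. First I'll fit the poses.

```bash
cat >> h.py <<'E'
from scipy.optimize import least_squares
def W(p,P):
    P=np.array(P,float); c,s=np.cos(p[2]),np.sin(p[2])
    return np.c_[p[0]+c*P[:,0]-s*P[:,1],p[1]+s*P[:,0]+c*P[:,1],P[:,2]]
def fit(d,P,uv,g):
    return least_squares(lambda p:(proj(d,W(p,P))-uv).ravel(),g,x_scale=[10,10,.1],loss="soft_l1")
E
python3 - <<'E'
from h import *
d=cams.get_image("top")
u=lambda L,s,o:(np.array(L)+.5)/s-.5+np.array(o)
B=fit(d,[(60,0,62),(0,-70,26),(0,70,26),(0,-63,26),(0,63,26),(175,-60.5,85),(145,-60.5,85),(145,60.5,85),(175,60.5,85)],
 u([(465,292),(641,84),(680,502),(657,100),(692,482),(79,128),(169,118),(196,498),(107,503)],6,(195,195)),[558,105,1.68])
P=fit(d,[(46,-46,40),(-46,-46,40),(-46,46,40),(46,46,40),(37,-37,44),(-37,-37,44),(-37,37,44),(37,37,44)],
 u([(428,125),(658,108),(685,345),(450,360),(453,143),(643,130),(665,322),(473,338)],5,(350,270)),[416,-191,1.68])
for r in(B,P): print(r.x.round(3),r.fun.reshape(-1,2).round(1).tolist())
b=B.x
def inb(q): c,s=np.cos(b[2]),np.sin(b[2]); v=np.array(q)-b[:2]; return np.round([c*v[0]+s*v[1],-s*v[0]+c*v[1]],1)
print("pack in bay",inb(P.x[:2]),P.x[2]-b[2])
for n,p in dict(reel=(450,-48),tray=(706,-28),jar=(710,-170)).items(): print(n,inb(p))
s=cams.get_image("scene"); im=s["color"].copy()
for p,L in((b,[(60,-60.5,62),(60,60.5,62),(0,-70,26),(0,70,26),(145,-60.5,85),(175,60.5,85)]),(P.x,[(46,-46,40),(-46,-46,40),(-46,46,40),(46,46,40)])):
    for q in proj(s,W(p,L)): cv2.circle(im,tuple(int(i) for i in q.round()),1,(255,0,255),-1)
cv2.imwrite("pics/chk.png",cv2.resize(im[150:300,110:470],None,fx=2.2,fy=2.2)[:,:,::-1])
E
```

```text
[558.066 107.11    1.681] [[0.8, -0.2], [0.2, -0.1], [0.4, 0.0], [-2.2, 0.6], [-2.0, -0.2], [-0.2, -0.7], [0.8, -0.6], [1.0, 0.4], [-0.6, 1.2]]
[ 417.307 -192.81     1.649] [[-0.8, -0.8], [0.6, -0.7], [0.8, 0.3], [-0.3, 0.8], [-0.2, -0.1], [0.1, -0.2], [0.2, 0.5], [-0.2, 0.1]]
pack in bay [-282.7  172.8] -0.03196086153013722
reel [-142.3  124.4]
tray [-150.5 -132.2]
jar [-292.1 -120.6]
```

View pics/chk.png

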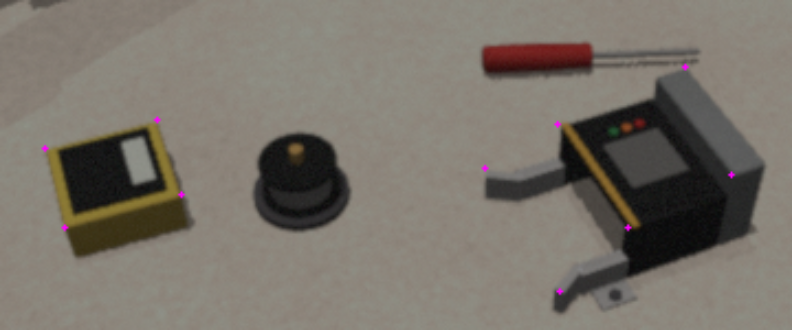

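The reprojection into the scene view agrees to about 3 mm. Now the approach moves.

```bash
cat >> h.py <<'E'
from scipy.spatial.transform import Rotation as Ro
def plan(xyz,yaw,n,g):
    s=read_state(); p=np.array(s["eef_pos"]); R=Ro.from_euler("xyz",s["tool_rot"]); R1=Ro.from_euler("xyz",[np.pi,0,yaw])
    dr=(R.inv()*R1).as_rotvec()/n; st=(np.array(xyz)-p)/n
    for i in range(n):
        v=R.inv().apply(st)/10; print(g,*v.round(2),*np.degrees(dr).round(2),";",end=" " if i%5<4 else "\n"); R=R*Ro.from_rotvec(dr)
    print()
E
python3 -c "
from h import *
plan([418.9,-212.7,110],1.649,15,1)"
```

```text
1 2.3 -2.2 0.57 -0.0 -0.0 -5.24 ; 1 2.49 -1.98 0.57 -0.0 -0.0 -5.24 ; 1 2.66 -1.75 0.57 -0.0 -0.0 -5.24 ; 1 2.81 -1.5 0.57 -0.0 -0.0 -5.24 ; 1 2.93 -1.23 0.57 -0.0 -0.0 -5.24 ;
1 3.03 -0.96 0.57 -0.0 -0.0 -5.24 ; 1 3.11 -0.68 0.57 -0.0 -0.0 -5.24 ; 1 3.16 -0.39 0.57 -0.0 -0.0 -5.24 ; 1 3.18 -0.1 0.57 -0.0 -0.0 -5.24 ; 1 3.18 0.19 0.57 -0.0 -0.0 -5.24 ;
1 3.15 0.47 0.57 -0.0 -0.0 -5.24 ; 1 3.09 0.76 0.57 -0.0 -0.0 -5.24 ; 1 3.01 1.04 0.57 -0.0 -0.0 -5.24 ; 1 2.9 1.31 0.57 -0.0 -0.0 -5.24 ; 1 2.77 1.57 0.57 -0.0 -0.0 -5.24 ;
```

{"name": "move_arm", "arguments": {
  "targets": "1 2.3 -2.2 0.57 0 0 -5.24; 1 2.49 -1.98 0.57 0 0 -5.24; 1 2.66 -1.75 0.57 0 0 -5.24; 1 2.81 -1.5 0.57 0 0 -5.24; 1 2.93 -1.23 0.57 0 0 -5.24"
}}

```text
clock: 0.67
eef_pos: [259.1, -486.4, 167.3]
tool_rot: [3.141, -0.0, 0.739]
force: [0.9, -0.8, -0.5]
width: 85.8
gripper_force: 0.0
```

{"name": "move_arm", "arguments": {
  "targets": "1 3.03 -0.96 0.57 0 0 -5.24; 1 3.11 -0.68 0.57 0 0 -5.24; 1 3.16 -0.39 0.57 0 0 -5.24; 1 3.18 -0.1 0.57 0 0 -5.24; 1 3.18 0.19 0.57 0 0 -5.24"
}}

```text
clock: 1.08
eef_pos: [339.6, -349.2, 139.0]
tool_rot: [3.141, 0.0, 1.197]
force: [-0.0, 0.4, -0.3]
width: 85.0
gripper_force: 0.0
```

{"name": "move_arm", "arguments": {
  "targets": "1 3.15 0.47 0.57 0 0 -5.24; 1 3.09 0.76 0.57 0 0 -5.24; 1 3.01 1.04 0.57 0 0 -5.24; 1 2.9 1.31 0.57 0 0 -5.24; 1 2.77 1.57 0.57 0 0 -5.24"
}}

```text
clock: 1.5
eef_pos: [419.9, -211.7, 110.4]
tool_rot: [3.141, 0.0, 1.654]
force: [0.5, -0.4, 0.4]
width: 85.1
gripper_force: 0.0
```

{"name": "move_arm", "arguments": {
  "targets": "1 0 0 0 0 0 0; 1 0 0 0 0 0 0; 1 0 0 0 0 0 0"
}}

```text
clock: 1.75
eef_pos: [418.9, -213.4, 110.5]
tool_rot: [-3.141, 0.0, 1.649]
force: [0.1, -0.6, -0.9]
width: 84.9
gripper_force: 0.0
```

```bash
python3 -c "
from h import *
plan([418.9,-212.7,50],1.649,3,1)
print(read_state())
for n in ('top','scene'):
    im=cams.get_image(n)['color']; 
    c=im[250:380,400:530] if n=='top' else im[150:290,100:240]
    cv2.imwrite('pics/ap_'+n+'.png',cv2.resize(c,(480,480),interpolation=2)[:,:,::-1])
cv2.imwrite('pics/ap.png',np.hstack([cv2.imread('pics/ap_top.png')[:,:400],cv2.imread('pics/ap_scene.png')[:,:400]]))
"
```

```text
1 0.02 0.0 2.02 -0.01 0.01 -0.01 ; 1 0.02 0.0 2.02 -0.01 0.01 -0.01 ; 1 0.02 0.0 2.02 -0.01 0.01 -0.01 ; 
{'clock': 1.75, 'qpos': array([ 0.62773422,  0.52503827, -0.30794142,  2.08628323,  0.28660587,
        0.56996396,  0.19381519]), 'qd': array([ 0.02271086, -0.00340998,  0.01509065,  0.00097017, -0.00071973,
       -0.0010452 ,  0.00136482]), 'tau': array([-1.15098394e+00, -4.25721788e+01, -3.14134397e+00, -1.19757441e+01,
       -4.88736096e-02, -4.94984107e-02,  3.28554288e-04]), 'eef_pos': array([ 418.86690801, -213.42396711,  110.51817659]), 'tool_rot': array([-3.14106222e+00,  4.42301912e-04,  1.64871033e+00]), 'force': array([ 0.08765603, -0.58149156, -0.86697642]), 'torque': array([-0.01728398,  0.04053302, -0.00489299]), 'gripper_force': 0.0, 'width': 84.93799968747048}
```

View pics/ap.png

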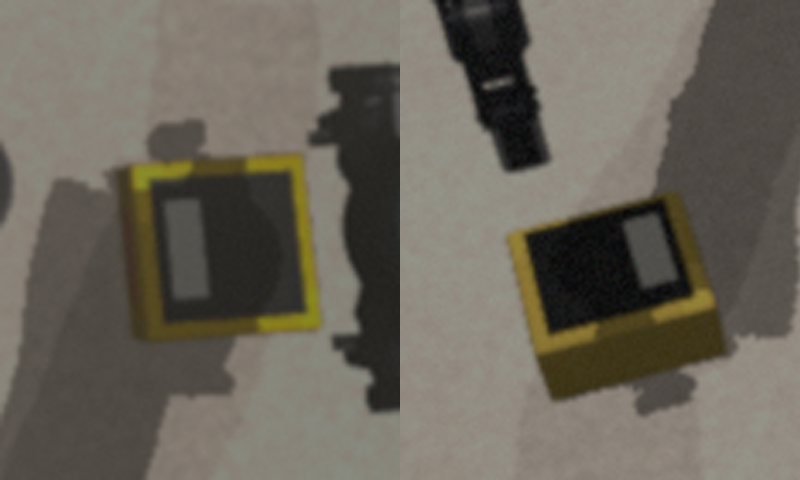

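The fingers look offset from the pack, which may be parallax at height. I'll check this against the projected fingertip positions.

```bash
python3 -c "
from h import *
for n in ('top','scene'):
    d=cams.get_image(n); q=proj(d,W([418.9,-213.4,1.649],[(0,-50,z) for z in(110,123)]+[(0,50,z) for z in(110,123)]))
    o,s=((400,250),480/130) if n=='top' else ((100,150),480/140)
    print(n,((q-o)*s+([0,0] if n=='top' else [400,0])).round(0).tolist())
"
```

```text
top [[293.0, 135.0], [301.0, 132.0], [317.0, 343.0], [325.0, 344.0]]
scene [[554.0, 245.0], [548.0, 226.0], [519.0, 112.0], [513.0, 93.0]]
```

{"name": "move_arm", "arguments": {
  "targets": "1 0.02 0 1.5 0 0 0; 1 0.03 0 1.5 0 0 0; 1 0 0 0 0 0 0; 1 0 0 0 0 0 0"
}}

```text
clock: 2.28
eef_pos: [418.3, -212.8, 80.3]
tool_rot: [-3.14, -0.001, 1.648]
force: [0.3, -0.2, -0.1]
width: 85.4
gripper_force: 0.0
```

```bash
python3 -c "
from h import *
s=read_state();print(s['eef_pos'],s['clock'])
L=[]
for n,o in (('top',(400,230)),('scene',(90,100))):
    d=cams.get_image(n); im=d['color'].copy(); p=s['eef_pos']
    for q in proj(d,W([p[0],p[1],s['tool_rot'][2]],[(0,-50,p[2]+13),(0,50,p[2]+13),(0,0,p[2])])): cv2.circle(im,tuple(int(i) for i in q.round()),1,(255,0,255),-1)
    L.append(cv2.resize(im[o[1]:o[1]+170,o[0]:o[0]+130],None,fx=3,fy=3,interpolation=2))
cv2.imwrite('pics/ap2.png',np.hstack(L)[:,:,::-1])
"
```

```text
[ 418.31928951 -212.78112251   80.28946754] 2.2833
```

View pics/ap2.png

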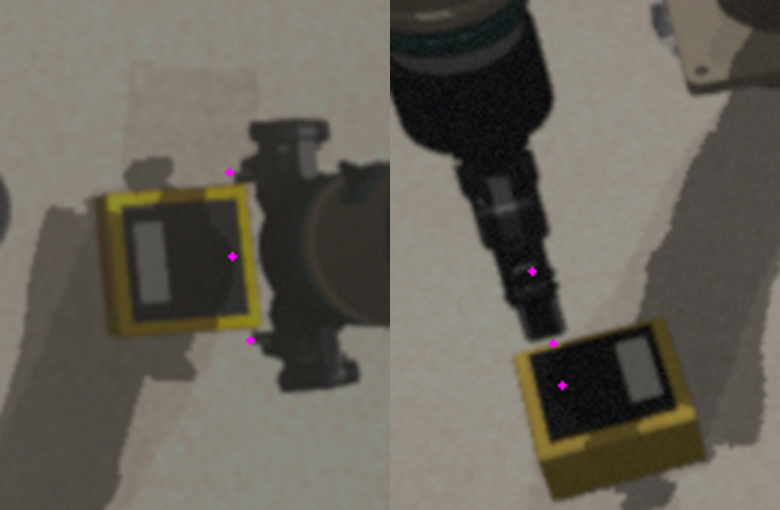

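```bash
python3 -c "
from h import *
def rx(d,uv,x):
    a=ray(d,uv,0)[0];b=ray(d,uv,200)[0];t=(x-a[0])/(b[0]-a[0]);return (a+t*(b-a)).round(1)
s=cams.get_image('scene');t=cams.get_image('top')
for x in(368,460,468,475): print(x,'scene tip',rx(s,(90+(543-390)/3,100+337/3),x),rx(s,(90+(525-390)/3,100+340/3),x),rx(s,(90+(563-390)/3,100+332/3),x))
print('top front edges by z')
for z in(60,80,93,110,130): print(z,ray(t,[(400+243/3,230+170/3),(400+258/3,230+345/3)],z)[:,:2].round(0).tolist())
"
```

```text
368 scene tip [ 368.  -222.4   38.6] [ 368.  -233.    39.1] [ 368.  -210.4   39.4]
460 scene tip [ 460.  -211.8  123.3] [ 460.  -221.2  123.7] [ 460.  -201.2  124. ]
468 scene tip [ 468.  -210.9  130.7] [ 468.  -220.2  131.1] [ 468.  -200.4  131.4]
475 scene tip [ 475.  -210.1  137.1] [ 475.  -219.3  137.5] [ 475.  -199.7  137.8]
top front edges by z
60 [[473.0, -228.0], [364.0, -233.0]]
80 [[471.0, -222.0], [365.0, -227.0]]
93 [[470.0, -218.0], [365.0, -223.0]]
110 [[468.0, -213.0], [366.0, -218.0]]
130 [[467.0, -206.0], [366.0, -211.0]]
```

{"name": "move_arm", "arguments": {
  "targets": "1 0 0 1.5 0 0 0; 1 0.03 0 1.5 0 0 0; 1 0 0 0.8 0 0 0; 1 0 0 0 0 0 0; 1 0 0 0 0 0 0"
}}

```text
clock: 2.9
eef_pos: [419.1, -212.0, 42.7]
tool_rot: [-3.141, -0.0, 1.65]
force: [0.4, 0.1, 0.6]
width: 85.2
gripper_force: 0.0
```

```bash
python3 -c "
from h import *
s=read_state();print(s['eef_pos'],s['clock'])
L=[]
for n,o in (('top',(410,250)),('scene',(110,150))):
    d=cams.get_image(n); im=d['color'].copy(); p=s['eef_pos']
    L.append(cv2.resize(im[o[1]:o[1]+125,o[0]:o[0]+100],None,fx=4,fy=4,interpolation=2))
cv2.imwrite('pics/ap3.png',np.clip(np.hstack(L)[:,:,::-1]*1.5,0,255))
"
```

```text
[ 419.11590097 -212.00960371   42.65018955] 2.9[ WARN:0@0.879] global loadsave.cpp:1063 imwrite_ Unsupported depth image for selected encoder is fallbacked to CV_8U.
```

View pics/ap3.png

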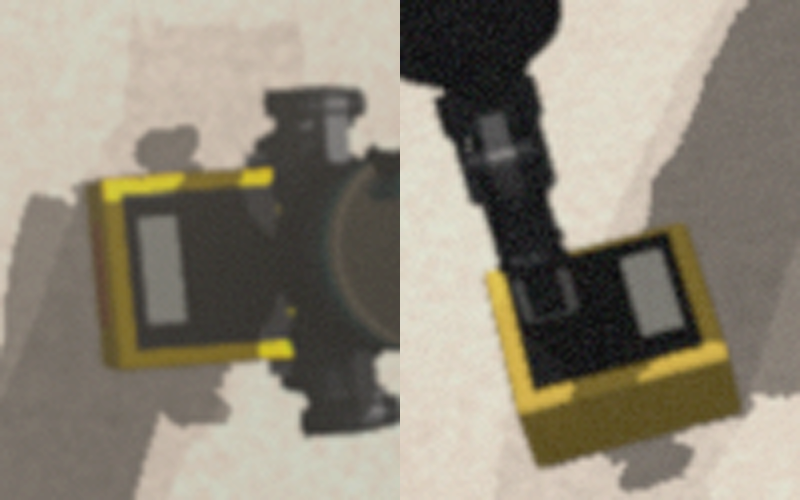

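```bash
python3 -c "
from h import *
from cell import ctrl
print(ctrl.pinch_z,[a for a in dir(ctrl) if a[0]!='_'])
d=cams.get_image('scene'); p=read_state()['eef_pos']
print(proj(d,[(0,0,0),(0,0,40)]).round())
print('tips if at TCP+13', proj(d,W([p[0],p[1],1.65],[(0,-42,p[2]+h) for h in (0,13,47)]+[(0,-57,p[2]+h) for h in (0,13,47)])).round(1).tolist())
"
```

```text
18.700000000000003 ['MotionError', 'pinch_z']
[[227.  99.]
 [225.  84.]]
tips if at TCP+13 [[153.4, 245.8], [151.8, 240.7], [147.4, 226.8], [155.0, 252.0], [153.4, 246.9], [149.0, 233.0]]
```

{"name": "move_arm", "arguments": {
  "targets": "1 0 0 0.6 0 0 0; 1 0 0 0.6 0 0 0; 1 0 0 0 0 0 0"
}}

```text
clock: 3.3
eef_pos: [418.6, -211.9, 29.7]
tool_rot: [-3.14, -0.001, 1.65]
force: [0.1, -0.9, 0.2]
width: 85.4
gripper_force: 0.0
```

{"name": "move_arm", "arguments": {
  "targets": "1 0 0 0.1 0 0 0; 1 0 0 0.1 0 0 0; 1 0 0 0.1 0 0 0; 1 0 0 0 0 0 0"
}}

```text
clock: 3.63
eef_pos: [419.1, -212.1, 27.4]
tool_rot: [-3.141, -0.0, 1.65]
force: [-1.0, 1.1, -0.7]
width: 85.2
gripper_force: 0.0
```

{"name": "move_arm", "arguments": {
  "targets": "1 0 0 0.1 0 0 0; 1 0 0 0.1 0 0 0; 1 0 0 0.1 0 0 0; 1 0 0 0 0 0 0"
}}

```text
clock: 3.97
eef_pos: [419.0, -212.1, 24.4]
tool_rot: [-3.141, -0.0, 1.65]
force: [0.2, 1.1, 1.0]
width: 85.3
gripper_force: 0.0
```

{"name": "move_arm", "arguments": {
  "targets": "1 0 0 0.15 0 0 0; 1 0 0 0.15 0 0 0; 1 0 0 0.15 0 0 0; 1 0 0 0 0 0 0"
}}

```text
clock: 4.3
eef_pos: [418.9, -212.0, 19.7]
tool_rot: [-3.141, -0.0, 1.65]
force: [1.2, 0.5, -0.4]
width: 85.6
gripper_force: 0.0
```

{"name": "move_arm", "arguments": {
  "targets": "1 0 0 0.15 0 0 0; 1 0 0 0.15 0 0 0; 1 0 0 0.15 0 0 0; 1 0 0 0 0 0 0"
}}

```text
clock: 4.63
eef_pos: [418.9, -212.0, 15.2]
tool_rot: [-3.141, -0.0, 1.65]
force: [-0.8, -0.3, -0.2]
width: 85.2
gripper_force: 0.0
```

```bash
python3 -c "
from h import *
s=read_state();print(s['eef_pos'],s['force'],s['torque'])
L=[]
for n,o in (('top',(410,250)),('scene',(110,150))):
    d=cams.get_image(n); im=d['color']
    L.append(cv2.resize(im[o[1]:o[1]+125,o[0]:o[0]+100],None,fx=4,fy=4,interpolation=2))
a=255*(np.hstack(L)[:,:,::-1]/255)**.5
cv2.imwrite('pics/ap4.png',a.astype(np.uint8))
"
```

```text
[ 418.94349074 -212.0177954    15.24059448] [-0.77426847 -0.26658202 -0.15060202] [0.01064557 0.05141601 0.03096541]
```

View pics/ap4.png

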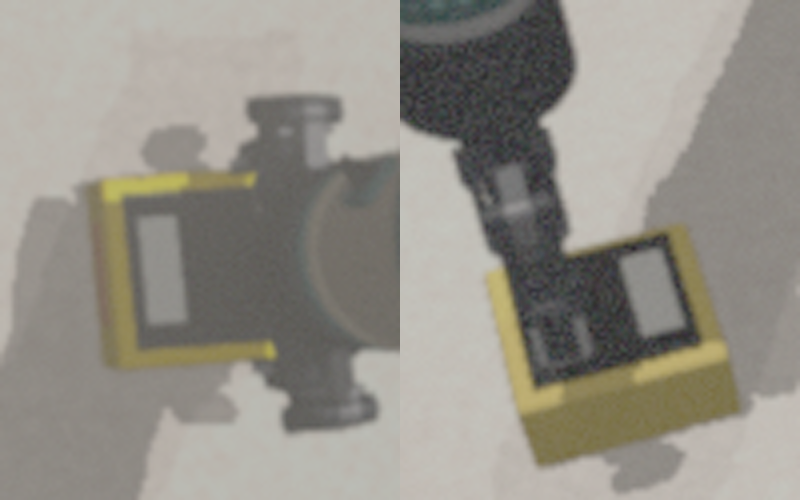

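{"name": "move_arm", "arguments": {
  "targets": "1 0 0 0.15 0 0 0; 1 0 0 0.15 0 0 0; 1 0 0 0.15 0 0 0; 1 0 0 0 0 0 0"
}}

```text
clock: 5.07
eef_pos: [419.0, -212.0, 10.7]
tool_rot: [-3.141, -0.0, 1.65]
force: [0.8, 0.8, -0.1]
width: 85.4
gripper_force: 0.0
```

{"name": "move_arm", "arguments": {
  "targets": "1 0 0 0.1 0 0 0; 1 0 0 0.1 0 0 0; 1 0 0 0.1 0 0 0; 1 0 0 0 0 0 0"
}}

```text
clock: 5.4
eef_pos: [419.0, -212.0, 7.8]
tool_rot: [-3.141, -0.0, 1.65]
force: [-0.1, -0.1, 0.4]
width: 85.2
gripper_force: 0.0
```

{"name": "move_arm", "arguments": {
  "targets": "1 0 0 0.1 0 0 0; 1 0 0 0.1 0 0 0; 1 0 0 0 0 0 0"
}}

```text
clock: 5.65
eef_pos: [419.0, -212.1, 5.9]
tool_rot: [-3.141, -0.0, 1.65]
force: [-0.0, 0.0, 0.4]
width: 85.4
gripper_force: 0.0
```

{"name": "move_arm", "arguments": {
  "targets": "1 0 0 0.1 0 0 0; 1 0 0 0.1 0 0 0; 1 0 0 0 0 0 0"
}}

```text
clock: 5.9
eef_pos: [419.0, -212.1, 3.9]
tool_rot: [-3.141, -0.0, 1.65]
force: [0.3, 0.3, 0.4]
width: 85.6
gripper_force: 0.0
```

{"name": "move_arm", "arguments": {
  "targets": "1 0 0 0.1 0 0 0; 1 0 0 0.1 0 0 0; 1 0 0 0 0 0 0"
}}

```text
clock: 6.15
eef_pos: [419.0, -212.0, 1.8]
tool_rot: [-3.141, -0.0, 1.65]
force: [-0.2, 0.3, -0.4]
width: 85.5
gripper_force: 0.0
```

{"name": "move_arm", "arguments": {
  "targets": "1 0 0 0.1 0 0 0; 1 0 0 0.1 0 0 0; 1 0 0 0 0 0 0"
}}

```text
clock: 6.4
eef_pos: [419.0, -212.0, -0.1]
tool_rot: [-3.141, -0.0, 1.65]
force: [0.3, -0.1, -0.2]
width: 85.4
gripper_force: 0.0
```

{"name": "move_arm", "arguments": {
  "targets": "0.88 0 0 -0.3 0 0 0; 0.88 0 0 0 0 0 0; 0.88 0 0 0 0 0 0; 0.88 0 0 0 0 0 0"
}}

```text
clock: 6.73
eef_pos: [419.2, -212.1, 3.1]
tool_rot: [3.141, 0.0, 1.65]
force: [0.6, -0.3, -0.4]
width: 80.7
gripper_force: 0.0
```

{"name": "move_arm", "arguments": {
  "targets": "0.88 0 0 0.1 0 0 0; 0.88 0 0 0.1 0 0 0; 0.88 0 0 0.1 0 0 0; 0.88 0 0 0 0 0 0"
}}

```text
clock: 7.07
eef_pos: [419.0, -212.0, -0.2]
tool_rot: [-3.141, -0.0, 1.65]
force: [-0.3, 0.1, 0.5]
width: 79.9
gripper_force: 0.0
```

{"name": "move_arm", "arguments": {
  "targets": "0.88 0 0 0.1 0 0 0; 0.88 0 0 0.1 0 0 0; 0.88 0 0 0 0 0 0"
}}

```text
clock: 7.32
eef_pos: [419.0, -212.0, -2.2]
tool_rot: [-3.141, -0.0, 1.65]
force: [-0.7, -0.1, -0.3]
width: 80.1
gripper_force: 0.0
```

{"name": "move_arm", "arguments": {
  "targets": "0.88 0 0 0.1 0 0 0; 0.88 0 0 0.1 0 0 0; 0.88 0 0 0 0 0 0"
}}

```text
clock: 7.57
eef_pos: [419.0, -212.0, -4.1]
tool_rot: [-3.141, -0.0, 1.65]
force: [-0.6, -0.5, 1.1]
width: 80.3
gripper_force: 0.0
```

{"name": "move_arm", "arguments": {
  "targets": "0.88 0 0 0.1 0 0 0; 0.88 0 0 0.1 0 0 0; 0.88 0 0 0 0 0 0"
}}

```text
clock: 7.82
eef_pos: [419.0, -212.1, -6.2]
tool_rot: [-3.141, -0.0, 1.65]
force: [0.3, -0.7, -0.5]
width: 80.4
gripper_force: 0.0
```

```bash
python3 -c "
from h import *
s=read_state();print(s['eef_pos'],s['force'],s['torque'])
L=[]
for n,o in (('top',(420,260)),('scene',(120,180))):
    d=cams.get_image(n); im=d['color'].copy()
    if n=='scene':
        for q in proj(d,W([417.3,-192.8,1.649],[(-9,-37,44),(-31,-37,44),(-20,-46,40)])): im[int(q[1]+.5),int(q[0]+.5)]=(255,0,255)
    L.append(cv2.resize(im[o[1]:o[1]+90,o[0]:o[0]+66],None,fx=6,fy=6,interpolation=2))
a=255*(np.hstack(L)[:,:,::-1]/255)**.5
cv2.imwrite('pics/ap5.png',a.astype(np.uint8))
"
```

```text
[ 419.00947733 -212.0609715    -6.16533536] [ 0.26405918 -0.73493232 -0.50110187] [ 0.02511866 -0.00983169  0.0276771 ]
```

View pics/ap5.png

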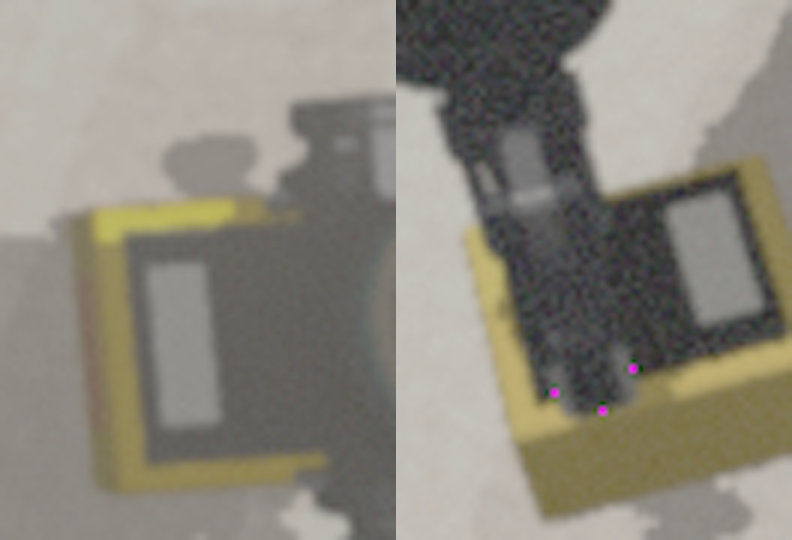

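The finger tip, at crop (600,410), now overlaps the near rim, and the finger is centred over the planned grip spot, so the sideways aim is right. The tips sit much higher behind the TCP than the text says, so I'll keep feeling downwards.

{"name": "move_arm", "arguments": {
  "targets": "0.88 0 0 0.1 0 0 0; 0.88 0 0 0.1 0 0 0; 0.88 0 0 0 0 0 0"
}}

```text
clock: 8.17
eef_pos: [419.2, -212.2, -6.5]
tool_rot: [3.141, 0.001, 1.65]
force: [-2.8, 1.4, 20.0]
width: 80.8
gripper_force: 9.6
```

{"name": "move_arm", "arguments": {
  "targets": "0.88 0 0 0.1 0 0 0; 0.88 0 0 0.1 0 0 0; 0.88 0 0 0 0 0 0"
}}

```text
clock: 8.42
eef_pos: [419.3, -212.3, -6.7]
tool_rot: [3.14, 0.002, 1.65]
force: [-5.6, 4.5, 43.2]
width: 80.5
gripper_force: 21.4
```

{"name": "move_arm", "arguments": {
  "targets": "0.88 0 0 0.1 0 0 0; 0.88 0 0 0.1 0 0 0; 0.88 0 0 0 0 0 0"
}}

```text
clock: 8.67
eef_pos: [419.3, -212.3, -6.8]
tool_rot: [3.14, 0.004, 1.65]
force: [-8.8, 6.6, 66.9]
width: 80.4
gripper_force: 33.2
```

{"name": "move_arm", "arguments": {
  "targets": "0.88 0 0 -0.3 0 0 0; 0.88 0 0 -0.3 0 0 0; 0.88 0 0 -0.15 0 0 0; 0.88 0 0 0 0 0 0"
}}

```text
clock: 9.0
eef_pos: [419.3, -212.2, -4.4]
tool_rot: [3.141, 0.0, 1.649]
force: [0.4, -0.1, 0.0]
width: 80.4
gripper_force: 0.0
```

{"name": "move_arm", "arguments": {
  "targets": "0.6 0 0 0 0 0 0; 0.6 0 0 0 0 0 0; 0.6 0 0 0 0 0 0; 0.6 0 0 0 0 0 0"
}}

```text
clock: 9.33
eef_pos: [420.1, -212.2, -3.3]
tool_rot: [3.14, 0.001, 1.65]
force: [-2.2, 1.4, 23.0]
width: 71.2
gripper_force: 77.8
```

{"name": "move_arm", "arguments": {
  "targets": "0.5 0 0 -0.07 0 0 0; 0.5 0 0 -0.07 0 0 0; 0.5 0 0 0 0 0 0; 0.5 0 0 0 0 0 0"
}}

```text
clock: 9.67
eef_pos: [420.0, -212.1, -3.1]
tool_rot: [3.14, 0.0, 1.65]
force: [0.5, -0.0, 7.7]
width: 70.9
gripper_force: 80.0
```

```bash
python3 -c "
from h import *
s=read_state();print(s['eef_pos'],s['force'],s['torque'],s['width'])
b=[558.07,107.11,1.681]; c,S=np.cos(b[2]),np.sin(b[2])
# lateral: to lane, pack bay x -282.7 kept, pack y 0 ; tcp = pack -20 along
t=W(b,[(-302,0,0)])[0]; print(t)
plan([t[0],t[1],s['eef_pos'][2]],1.681,20,0.5)
"
```

```text
[ 420.01272194 -212.12644579   -3.12027624] [ 0.50677158 -0.03876255  7.6745257 ] [ 0.09466497 -0.18367255  0.01280027] 70.9422649236743
[ 591.28418372 -193.05798297    0.        ]
0.5 0.03 0.86 0.0 0.0 0.0 -0.09 ; 0.5 0.03 0.86 0.0 0.0 0.0 -0.09 ; 0.5 0.02 0.86 0.0 0.0 0.0 -0.09 ; 0.5 0.02 0.86 0.0 0.0 0.0 -0.09 ; 0.5 0.02 0.86 0.0 0.0 0.0 -0.09 ;
0.5 0.02 0.86 0.0 0.0 0.0 -0.09 ; 0.5 0.02 0.86 0.0 0.0 0.0 -0.09 ; 0.5 0.02 0.86 0.0 0.0 0.0 -0.09 ; 0.5 0.02 0.86 0.0 0.0 0.0 -0.09 ; 0.5 0.02 0.86 0.0 0.0 0.0 -0.09 ;
0.5 0.01 0.86 0.0 0.0 0.0 -0.09 ; 0.5 0.01 0.86 0.0 0.0 0.0 -0.09 ; 0.5 0.01 0.86 0.0 0.0 0.0 -0.09 ; 0.5 0.01 0.86 0.0 0.0 0.0 -0.09 ; 0.5 0.01 0.86 0.0 0.0 0.0 -0.09 ;
0.5 0.01 0.86 0.0 0.0 0.0 -0.09 ; 0.5 0.01 0.86 0.0 0.0 0.0 -0.09 ; 0.5 0.0 0.86 0.0 0.0 0.0 -0.09 ; 0.5 0.0 0.86 0.0 0.0 0.0 -0.09 ; 0.5 0.0 0.86 0.0 0.0 0.0 -0.09 ;
```

{"name": "move_arm", "arguments": {
  "targets": "0.5 0.02 0.4 0 0 0 0; 0.5 0.02 0.86 0 0 0 -0.1; 0.5 0.02 0.86 0 0 0 -0.1; 0.5 0.02 0.86 0 0 0 -0.1; 0.5 0.02 0.86 0 0 0 -0.1"
}}

```text
clock: 10.08
eef_pos: [443.9, -209.8, -2.3]
tool_rot: [-3.119, 0.0, 1.653]
force: [-18.1, -1.5, 28.2]
width: 70.8
gripper_force: 88.1
```

```bash
cat >> h.py <<'E'
b=np.array([558.07,107.11,1.681])
def inb(q):
    c,s=np.cos(b[2]),np.sin(b[2]); v=np.array(q)[:2]-b[:2]; return np.round([c*v[0]+s*v[1],-s*v[0]+c*v[1]],1)
def packpix(d,g):
    # white label centroid + yellow area, then label-based shift from the pose guess g
    im=d["color"].astype(int); c=proj(d,W(g,[(0,0,44)]))[0]; yy,xx=np.mgrid[:480,:640]
    near=np.hypot(xx-c[0],yy-c[1])<45
    R,G,B=im[...,0],im[...,1],im[...,2]
    yel=near&(R>70)&(G>70)&(B<0.45*R)
    hit=np.argwhere(yel)[:,::-1]; return hit
E
python3 -c "
from h import *
d=cams.get_image('top'); h=packpix(d,[456,-190,1.65]); print(len(h),h.min(0),h.max(0),read_state()['torque'])
a=ray(d,h,40)[:,:2]; print('yellow world x',np.percentile(a[:,0],[0,2,98,100]),'y',np.percentile(a[:,1],[0,2,98,100]))
print(inb(read_state()['eef_pos']))
"
```

```text
228 [434 280] [466 327] [-0.12326085  0.72577032  0.10559271]
yellow world x [396.67681348 396.74928951 484.64354222 486.54975874] y [-202.40185504 -196.51330591 -144.72891692 -143.0000259 ]
[-302.4  141.8]
```

{"name": "move_arm", "arguments": {
  "targets": "0.5 0 0.2 -0.07 0 0 0; 0.5 0.02 0.5 -0.05 0 0 -0.1; 0.5 0.02 0.5 0 0 0 -0.1; 0.5 0.02 0.5 0 0 0 -0.1; 0.5 0 0.2 0 0 0 0"
}}

```text
clock: 10.55
eef_pos: [473.5, -205.8, -2.8]
tool_rot: [-3.136, -0.001, 1.661]
force: [-4.7, -0.4, 3.5]
width: 71.3
gripper_force: 78.4
```

```bash
python3 -c "
from h import *
d=cams.get_image('top'); h=packpix(d,[470,-190,1.65]); s=read_state(); print(len(h),s['eef_pos'],s['tool_rot'])
a=ray(d,h,40)[:,:2]; print('yellow world x',np.percentile(a[:,0],[0,2,98,100]),'y',np.percentile(a[:,1],[0,2,98,100]))
"
```

```text
276 [ 474.4668715  -205.66736902   -2.8531694 ] [-3.13772156e+00 -9.00195517e-04  1.66154526e+00]
yellow world x [424.96192938 425.95246418 513.67473791 513.78312946] y [-199.49582404 -193.76482993 -139.64186443 -137.89977294]
```

{"name": "move_arm", "arguments": {
  "targets": "0.5 0.02 0.6 0 0 0 -0.06; 0.5 0.02 0.6 0 0 0 -0.06; 0.5 0.02 0.6 0 0 0 -0.06; 0.5 0.02 0.6 0 0 0 -0.06; 0.5 0.02 0.6 0 0 0 -0.06"
}}

```text
clock: 11.02
eef_pos: [506.7, -201.5, -2.6]
tool_rot: [3.142, -0.001, 1.667]
force: [-0.6, 0.8, -6.6]
width: 71.2
gripper_force: 76.7
```

{"name": "move_arm", "arguments": {
  "targets": "0.5 0.01 0.6 0 0 0 -0.06; 0.5 0.01 0.6 0 0 0 -0.06; 0.5 0.01 0.6 0 0 0 -0.06; 0.5 0.01 0.6 0 0 0 -0.06; 0.5 0.01 0.4 0 0 0 -0.06"
}}

```text
clock: 11.43
eef_pos: [535.1, -198.4, -1.9]
tool_rot: [3.14, -0.0, 1.673]
force: [0.1, 0.5, -6.1]
width: 71.0
gripper_force: 77.1
```

{"name": "move_arm", "arguments": {
  "targets": "0.5 0 0.3 0.1 0 0 -0.06; 0.5 0.01 0.5 0.05 0 0 -0.06; 0.5 0.01 0.6 0 0 0 -0.06; 0.5 0.01 0.6 0 0 0 -0.06; 0.5 0.01 0.4 0 0 0 -0.06"
}}

```text
clock: 11.85
eef_pos: [558.1, -196.0, -3.0]
tool_rot: [3.141, 0.0, 1.677]
force: [-0.9, 0.7, -4.3]
width: 70.9
gripper_force: 77.3
```

{"name": "move_arm", "arguments": {
  "targets": "0.5 0.01 0.6 0 0 0 -0.06; 0.5 0.01 0.6 0 0 0 -0.06; 0.5 0.01 0.5 0 0 0 -0.06; 0.5 0 0.3 0 0 0 -0.06; 0.5 0 0 0 0 0 0"
}}

```text
clock: 12.27
eef_pos: [577.9, -193.5, -3.0]
tool_rot: [3.141, 0.0, 1.682]
force: [-3.2, -0.5, 3.0]
width: 70.8
gripper_force: 79.4
```

```bash
cat >> h.py <<'E'
def status(g):
    s=read_state(); d=cams.get_image('top'); h=packpix(d,g); a=ray(d,h,40)
    print("tcp bay",inb(s['eef_pos']),"z",s['eef_pos'][2].round(1),"yaw-b",round(s['tool_rot'][2]-b[2],3),"F",np.round(s['force'],1),"T",np.round(s['torque'],2))
    q=np.array([inb(p) for p in a]); print(len(h),'yellow bay x',np.percentile(q[:,0],[1,99]).round(1),'y',np.percentile(q[:,1],[1,99]).round(1))
    return d,s
E
python3 -c "
from h import *
status([588,-180,1.68])"
```

```text
tcp bay [-301.    13.3] z -3.0 yaw-b 0.001 F [-3.2 -0.5  3. ] T [-0.05  0.39  0.13]
329 yellow bay x [-287.9 -236.4] y [-29.8  57.9]
```

{"name": "move_arm", "arguments": {
  "targets": "0.5 0.3 0.5 0 0 0 0; 0.5 0.5 0.5 0 0 0 0; 0.5 0.7 0.35 0 0 0 0; 0.5 0.8 0 0 0 0 0; 0.5 0.8 0 0 0 0 0"
}}

```text
clock: 12.73
eef_pos: [588.9, -161.4, -3.0]
tool_rot: [3.139, 0.001, 1.682]
force: [0.6, -4.7, 1.6]
width: 70.7
gripper_force: 79.8
```

{"name": "move_arm", "arguments": {
  "targets": "0.5 0.8 0 0 0 0 0; 0.5 0.8 0 0 0 0 0; 0.5 0.8 0 0 0 0 0; 0.5 0.8 0 0 0 0 0; 0.5 0.8 0 0 0 0 0"
}}

```text
clock: 13.15
eef_pos: [583.4, -120.9, -3.0]
tool_rot: [3.141, 0.001, 1.681]
force: [0.6, -4.6, 2.9]
width: 70.5
gripper_force: 79.7
```

Drag is about 4.7 N with a light downward load, as wanted. Continuing.

{"name": "move_arm", "arguments": {
  "targets": "0.5 0.8 0 0 0 0 0; 0.5 0.8 0 0 0 0 0; 0.5 0.8 0 0 0 0 0; 0.5 0.8 0 0 0 0 0; 0.5 0.8 0 0 0 0 0"
}}

```text
clock: 13.57
eef_pos: [578.8, -81.1, -3.0]
tool_rot: [3.141, 0.001, 1.681]
force: [0.8, -5.3, 2.5]
width: 71.1
gripper_force: 79.7
```

{"name": "move_arm", "arguments": {
  "targets": "0.5 0.8 0 0 0 0 0; 0.5 0.8 0 0 0 0 0; 0.5 0.8 0 0 0 0 0; 0.5 0.8 0 0 0 0 0; 0.5 0.4 0 0 0 0 0"
}}

```text
clock: 13.98
eef_pos: [574.6, -44.1, -3.1]
tool_rot: [3.141, -0.0, 1.683]
force: [-0.2, -4.3, 3.5]
width: 71.1
gripper_force: 79.9
```

```bash
python3 -c "
from h import *
status(W(b,[(-120,0,0)])[0][:2].tolist()+[1.68])"
```

```text
tcp bay [-152.1    0.2] z -3.1 yaw-b 0.002 F [-0.2 -4.3  3.5] T [-1.07 -0.38 -0.09]
373 yellow bay x [-176.1  -87.9] y [-42.3  47.4]
```

{"name": "move_arm", "arguments": {
  "targets": "0.5 0.8 0.05 0 0 0 0; 0.5 0.8 0.05 0 0 0 0; 0.5 0.8 0 0 0 0 0; 0.5 0.8 0 0 0 0 0; 0.5 0.8 0 0 0 0 0"
}}

```text
clock: 14.45
eef_pos: [571.4, -6.7, -3.0]
tool_rot: [3.141, 0.001, 1.68]
force: [0.2, -5.5, 4.6]
width: 71.4
gripper_force: 80.3
```

{"name": "move_arm", "arguments": {
  "targets": "0.5 0.8 0 0 0 0 0; 0.5 0.8 0 0 0 0 0; 0.5 0.8 0 0 0 0 0; 0.5 0.8 0 0 0 0 0; 0.5 0.4 0 0 0 0 0"
}}

```text
clock: 14.87
eef_pos: [567.2, 30.2, -3.1]
tool_rot: [3.141, 0.0, 1.682]
force: [0.8, -6.1, 5.5]
width: 71.0
gripper_force: 80.5
```

```bash
python3 -c "
from h import *
d,s=status(W(b,[(-50,0,0)])[0][:2].tolist()+[1.68])
im=d['color'].astype(int)
# cross-lane profiles in the bay frame at z of rails / pack
for x,z in((-50,40),(-35,40),(-20,40),(25,26),(35,26),(45,26)):
    ys=np.arange(-80,81,1.); q=proj(d,W(b,[(x,y,z) for y in ys])).astype(np.float32)
    v=cv2.remap(d['color'],q[:,0].reshape(1,-1),q[:,1].reshape(1,-1),1)[0].astype(int)
    print(x,z,' '.join('%d:%d/%d'%(y,a,c) for y,a,c in zip(ys[::4],v[::4,0],v[::4,2])))
"
```

```text
tcp bay [-77.4  -0.6] z -3.1 yaw-b 0.001 F [ 0.8 -6.1  5.5] T [-1.25 -0.46 -0.11]
372 yellow bay x [-102.2  -13.9] y [-43.2  46.2]
-50 40 -80:82/69 -76:76/65 -72:68/60 -68:60/55 -64:51/50 -60:49/49 -56:48/47 -52:47/46 -48:47/46 -44:48/46 -40:53/50 -36:60/53 -32:66/55 -28:68/57 -24:67/56 -20:54/48 -16:47/43 -12:44/41 -8:44/39 -4:44/38 0:44/39 4:46/41 8:47/41 12:47/42 16:45/40 20:45/41 24:46/41 28:46/42 32:46/42 36:62/40 40:108/36 44:105/33 48:76/37 52:92/73 56:102/88 60:100/86 64:100/86 68:100/85 72:102/87 76:100/86 80:101/87
-35 40 -80:136/117 -76:114/100 -72:140/121 -68:151/131 -64:152/133 -60:154/136 -56:154/136 -52:155/139 -48:153/137 -44:151/80 -40:150/35 -36:76/44 -32:50/47 -28:52/46 -24:99/92 -20:109/102 -16:110/101 -12:110/101 -8:109/100 -4:110/101 0:110/101 4:110/101 8:110/101 12:109/101 16:110/101 20:110/101 24:97/89 28:52/47 32:47/42 36:64/43 40:109/38 44:106/35 48:78/41 52:94/77 56:101/87 60:101/88 64:102/87 68:101/86 72:101/87 76:103/89 80:104/91
-20 40 -80:156/138 -76:157/137 -72:157/141 -68:156/143 -64:156/140 -60:156/140 -56:156/139 -52:156/144 -48:152/137 -44:146/77 -
[... 1011 characters left out ...]
2 -4:155/143 0:156/142 4:155/138 8:156/137 12:155/140 16:155/140 20:156/139 24:156/137 28:155/136 32:155/139 36:154/141 40:156/138 44:152/132 48:144/142 52:155/157 56:153/156 60:97/94 64:142/147 68:155/160 72:156/160 76:156/162 80:154/157
45 26 -80:157/142 -76:153/142 -72:99/95 -68:78/75 -64:113/110 -60:154/151 -56:156/152 -52:148/147 -48:89/86 -44:114/103 -40:156/141 -36:156/140 -32:155/139 -28:155/141 -24:156/143 -20:156/141 -16:156/138 -12:155/137 -8:156/140 -4:155/141 0:155/144 4:155/143 8:156/138 12:155/139 16:155/137 20:156/138 24:155/140 28:156/142 32:155/139 36:155/139 40:155/139 44:155/139 48:153/148 52:156/158 56:153/157 60:102/103 64:146/152 68:131/135 72:83/80 76:95/94 80:147/148
```

Against the rails (inner edges at about +47.5 and −50) the pack centre, at about +1, sits 2 mm too far in +y. I'll correct that while entering.

{"name": "move_arm", "arguments": {
  "targets": "0.5 0.4 0.1 0 0 0 0; 0.5 0.5 0.1 0 0 0 0; 0.5 0.5 0 0 0 0 0; 0.5 0.5 0 0 0 0 0; 0.5 0.5 0 0 0 0 0"
}}

```text
clock: 15.33
eef_pos: [566.7, 52.3, -3.1]
tool_rot: [3.141, 0.002, 1.68]
force: [-0.8, -6.6, 6.2]
width: 70.9
gripper_force: 80.7
```

{"name": "move_arm", "arguments": {
  "targets": "0.5 0.4 0 0 0 0 0; 0.5 0.4 0 0 0 0 0; 0.5 0.3 0 0 0 0 0; 0.5 0 0 0 0 0 0"
}}

```text
clock: 15.67
eef_pos: [565.4, 64.5, -3.1]
tool_rot: [3.141, 0.001, 1.681]
force: [0.5, -4.2, 6.1]
width: 70.9
gripper_force: 80.7
```

```bash
python3 -c "
from h import *
d,s=status(W(b,[(-20,0,0)])[0][:2].tolist()+[1.68])"
```

```text
tcp bay [-43.2  -2.6] z -3.1 yaw-b -0.0 F [ 0.5 -4.2  6.1] T [-0.88 -0.4  -0.15]
342 yellow bay x [-30.   66.6] y [-45.1  44. ]
```

{"name": "move_arm", "arguments": {
  "targets": "0.5 0.4 0 -0.02 0 0 0; 0.5 0.4 0 0 0 0 0; 0.5 0.4 0 0 0 0 0; 0.5 0.4 0 0 0 0 0; 0.5 0.4 0 0 0 0 0"
}}

```text
clock: 16.13
eef_pos: [563.1, 83.2, -3.0]
tool_rot: [-3.141, 0.002, 1.679]
force: [0.6, -5.4, 5.3]
width: 70.9
gripper_force: 80.4
```

{"name": "move_arm", "arguments": {
  "targets": "0.5 0.4 0 0 0 0 0; 0.5 0.4 0 0 0 0 0; 0.5 0.4 0 0 0 0 0; 0.5 0.4 0 0 0 0 0; 0.5 0 0 0 0 0 0"
}}

```text
clock: 16.55
eef_pos: [561.2, 100.5, -3.0]
tool_rot: [-3.141, 0.0, 1.681]
force: [0.2, -4.6, 5.0]
width: 70.9
gripper_force: 80.4
```

{"name": "move_arm", "arguments": {
  "targets": "0.5 0.4 0 0 0 0 0; 0.5 0.4 0 0 0 0 0; 0.5 0.4 0 0 0 0 0; 0.5 0.4 0 0 0 0 0; 0.5 0.3 0 0 0 0 0"
}}

```text
clock: 16.97
eef_pos: [559.2, 118.2, -3.0]
tool_rot: [-3.141, 0.001, 1.68]
force: [0.5, -6.1, 6.6]
width: 70.9
gripper_force: 80.6
```

{"name": "move_arm", "arguments": {
  "targets": "0.5 0.1 0 0 0 0 0; 0.5 0.1 0 0 0 0 0; 0.5 0.1 0 0 0 0 0; 0.5 0 0 0 0 0 0"
}}

```text
clock: 17.3
eef_pos: [558.9, 121.0, -3.0]
tool_rot: [-3.141, 0.001, 1.68]
force: [0.6, -5.5, 6.4]
width: 70.7
gripper_force: 80.6
```

{"name": "move_arm", "arguments": {
  "targets": "0.5 0.1 0 0 0 0 0; 0.5 0.1 0 0 0 0 0; 0.5 0.1 0 0 0 0 0; 0.5 0 0 0 0 0 0"
}}

```text
clock: 17.63
eef_pos: [558.6, 123.9, -3.0]
tool_rot: [-3.141, 0.001, 1.68]
force: [0.7, -6.1, 6.0]
width: 70.9
gripper_force: 80.6
```

{"name": "move_arm", "arguments": {
  "targets": "0.5 0.1 0 0 0 0 0; 0.5 0.1 0 0 0 0 0; 0.5 0 0 0 0 0 0"
}}

```text
clock: 17.88
eef_pos: [558.3, 125.9, -3.1]
tool_rot: [-3.141, 0.002, 1.68]
force: [-0.1, -5.5, 5.4]
width: 71.0
gripper_force: 80.6
```

{"name": "move_arm", "arguments": {
  "targets": "0.5 0.1 0 0 0 0 0; 0.5 0.1 0 0 0 0 0; 0.5 0 0 0 0 0 0"
}}

```text
clock: 18.13
eef_pos: [558.1, 127.8, -3.0]
tool_rot: [-3.141, 0.002, 1.68]
force: [0.1, -5.9, 6.3]
width: 70.7
gripper_force: 80.6
```

{"name": "move_arm", "arguments": {
  "targets": "0.5 0.1 0 0 0 0 0; 0.5 0.1 0 0 0 0 0; 0.5 0 0 0 0 0 0"
}}

```text
clock: 18.38
eef_pos: [557.9, 129.8, -3.0]
tool_rot: [-3.141, 0.002, 1.68]
force: [1.1, -6.0, 6.2]
width: 71.0
gripper_force: 80.6
```

{"name": "move_arm", "arguments": {
  "targets": "0.5 0.1 0 0 0 0 0; 0.5 0.1 0 0 0 0 0; 0.5 0.1 0 0 0 0 0; 0.5 0 0 0 0 0 0"
}}

```text
clock: 18.72
eef_pos: [557.5, 132.8, -3.0]
tool_rot: [-3.141, 0.002, 1.68]
force: [1.1, -6.6, 6.1]
width: 71.0
gripper_force: 80.6
```

{"name": "move_arm", "arguments": {
  "targets": "0.5 0.1 0 0 0 0 0; 0.5 0.1 0 0 0 0 0; 0.5 0.1 0 0 0 0 0; 0.5 0 0 0 0 0 0"
}}

```text
clock: 19.05
eef_pos: [557.3, 135.0, -3.0]
tool_rot: [-3.141, 0.003, 1.68]
force: [1.1, -6.8, 5.6]
width: 70.6
gripper_force: 80.8
```

{"name": "move_arm", "arguments": {
  "targets": "0.5 0.1 0 0 0 0 0; 0.5 0.05 0 0 0 0 0; 0.5 0 0 0 0 0 0"
}}

```text
clock: 19.3
eef_pos: [557.2, 135.1, -3.0]
tool_rot: [-3.141, 0.004, 1.679]
force: [0.9, -9.5, 7.3]
width: 70.9
gripper_force: 80.9
```

{"name": "move_arm", "arguments": {
  "targets": "0.5 0.1 0 0 0 0 0; 0.5 0.1 0 0 0 0 0; 0.5 0 0 0 0 0 0"
}}

```text
clock: 19.55
eef_pos: [557.2, 135.4, -3.0]
tool_rot: [-3.14, 0.006, 1.678]
force: [1.2, -12.7, 7.4]
width: 71.1
gripper_force: 81.1
```

{"name": "move_arm", "arguments": {
  "targets": "0.5 0.1 0 0 0 0 0; 0.5 0.1 0 0 0 0 0; 0.5 0.05 0 0 0 0 0; 0.5 0 0 0 0 0 0"
}}

```text
clock: 19.88
eef_pos: [557.1, 135.6, -3.0]
tool_rot: [-3.14, 0.009, 1.677]
force: [1.9, -16.2, 8.0]
width: 70.9
gripper_force: 81.0
```

{"name": "move_arm", "arguments": {
  "targets": "0.5 0.1 0 0 0 0 0; 0.5 0.1 0 0 0 0 0; 0.5 0 0 0 0 0 0; 0.5 0 0 0 0 0 0; 0.5 0 0 0 0 0 0"
}}

```text
clock: 20.3
eef_pos: [557.0, 136.0, -3.0]
tool_rot: [-3.14, 0.01, 1.677]
force: [2.9, -18.9, 8.9]
width: 70.6
gripper_force: 81.2
```

```bash
python3 -c "
from h import *
d,s=status(W(b,[(30,0,0)])[0][:2].tolist()+[1.68])"
```

```text
tcp bay [28.9 -2.1] z -3.0 yaw-b -0.004 F [  2.9 -18.9   8.9] T [-3.88 -1.09  0.17]Traceback (most recent call last):
  File "<string>", line 3, in <module>
    d,s=status(W(b,[(30,0,0)])[0][:2].tolist()+[1.68])
        ~~~~~~^^^^^^^^^^^^^^^^^^^^^^^^^^^^^^^^^^^^^^^^
  File "h.py", line 37, in status
    q=np.array([inb(p) for p in a]); print(len(h),'yellow bay x',np.percentile(q[:,0],[1,99]).round(1),'y',np.percentile(q[:,1],[1,99]).round(1))
                                                                               ~^^^^^
IndexError: too many indices for array: array is 1-dimensional, but 2 were indexed
```

{"name": "move_arm", "arguments": {
  "targets": "0.5 0.1 0 0 0 0 0; 0.5 0 0 0 0 0 0; 0.5 0 0 0 0 0 0; 0.5 0 0 0 0 0 0; 0.5 0 0 0 0 0 0"
}}

```text
clock: 20.77
eef_pos: [557.0, 136.1, -3.0]
tool_rot: [-3.139, 0.011, 1.676]
force: [2.1, -20.0, 9.5]
width: 71.3
gripper_force: 81.4
```

{"name": "move_arm", "arguments": {
  "targets": "0.5 0 0 0 0 0 0; 0.5 0 0 0 0 0 0; 0.5 0 0 0 0 0 0; 0.5 0 0 0 0 0 0; 0.5 0 0 0 0 0 0"
}}

```text
clock: 21.18
eef_pos: [557.0, 136.1, -3.0]
tool_rot: [-3.14, 0.011, 1.676]
force: [1.6, -20.2, 8.9]
width: 71.1
gripper_force: 81.4
```

{"name": "move_arm", "arguments": {
  "targets": "0.5 -0.2 0 0 0 0 0; 0.5 -0.2 0 0 0 0 0; 0.5 -0.2 0 0 0 0 0; 0.5 -0.1 0 0 0 0 0; 0.5 0 0 0 0 0 0"
}}

```text
clock: 21.6
eef_pos: [557.2, 136.2, -3.0]
tool_rot: [-3.141, 0.003, 1.68]
force: [-0.0, -7.4, 5.8]
width: 70.7
gripper_force: 80.2
```

{"name": "move_arm", "arguments": {
  "targets": "0.5 -0.2 0 0 0 0 0; 0.5 -0.1 0 0 0 0 0; 0.5 0 0 0 0 0 0"
}}

```text
clock: 21.85
eef_pos: [557.4, 136.0, -3.1]
tool_rot: [3.141, 0.0, 1.682]
force: [0.6, -4.9, 5.7]
width: 70.6
gripper_force: 80.0
```

{"name": "move_arm", "arguments": {
  "targets": "1 0 0 0 0 0 0; 1 0 0 0 0 0 0; 1 0 0 0 0 0 0; 1 0 0 0 0 0 0; 1 0 0 0 0 0 0"
}}

```text
clock: 22.27
eef_pos: [556.8, 137.2, -3.5]
tool_rot: [-3.141, -0.001, 1.682]
force: [-0.2, -0.6, -0.4]
width: 85.3
gripper_force: 0.0
```

{"name": "move_arm", "arguments": {
  "targets": "1 0 0 -0.3 0 0 0; 1 0 0 -1 0 0 0; 1 0 0 -2 0 0 0; 1 0 0 -3 0 0 0; 1 0 0 -3 0 0 0"
}}

```text
clock: 22.68
eef_pos: [556.6, 136.4, 91.0]
tool_rot: [-3.14, 0.0, 1.682]
force: [1.0, -0.0, 0.2]
width: 85.4
gripper_force: 0.0
```

{"name": "move_arm", "arguments": {
  "targets": "1 -3 0 -2 0 0 0; 1 -4 0 0 0 0 0; 1 -4 0 0 0 0 0; 1 -4 0 0 0 0 0; 1 -4 0 0 0 0 0"
}}

```text
clock: 23.1
eef_pos: [578.5, -54.2, 111.2]
tool_rot: [3.14, 0.0, 1.682]
force: [0.9, 0.1, 0.2]
width: 85.5
gripper_force: 0.0
```

```bash
python3 -c "
from h import *
d,s=cams.get_image('top'),read_state(); print(s['force'],s['eef_pos'])
for g in(20,):
    h=packpix(d,W(b,[(g,0,0)])[0][:2].tolist()+[1.68]); a=ray(d,h,40); q=np.array([inb(p) for p in a])
    q=q[(q[:,0]<45)]; print(len(q),np.percentile(q,[1,99],axis=0))
    for lo,hi in((-50,-20),(-15,15),(20,45)):
        m=q[(q[:,1]>lo)&(q[:,1]<hi)]; print(lo,np.sort(m[:,0])[:6])
    for lo,hi in((0,15),(15,30),(30,45)):
        m=q[(q[:,0]>lo)&(q[:,0]<hi)]; print(lo,m[:,1].min() if len(m) else 0,m[:,1].max() if len(m) else 0)
"
```

```text
[ 0.65804808 -7.69778605  0.61042884] [578.90995996 -67.07218754 110.77809129]
352 [[  1.7   -45.249]
 [ 44.198  45.4  ]]
-50 [1.7 1.9 2.1 2.3 2.5 2.6]
-15 [1.7 1.9 2.  2.1 2.2 2.3]
20 [1.4 1.5 1.7 1.8 2.  2.2]
0 -46.6 45.2
15 -45.5 45.6
30 -45.3 45.8
```

The tail is at bay x ≈ 1.5 mm, so the origin is about 47 mm in. The pack sits straight and centred, and the arm is clear. I'll let the arm settle and hand in.

{"name": "move_arm", "arguments": {
  "targets": "1 0 0 0 0 0 0; 1 0 0 0 0 0 0; 1 0 0 0 0 0 0; 1 0 0 0 0 0 0; 1 0 0 0 0 0 0"
}}

```text
clock: 23.57
eef_pos: [578.4, -50.4, 110.1]
tool_rot: [3.141, -0.001, 1.685]
force: [0.6, 0.3, 0.2]
width: 85.4
gripper_force: 0.0
```

```bash
python3 -c "
from cell import order
print(order.finish_job())"
```

```text
the job is handed in; nothing more can be done
None
```

The job is handed in (no verdict was shown): the pack is in the bay contacts first, was pressed on the hidden stop with an estimated 12–14 N for about 0.8 s, then released, and sits straight about 47 mm in; mid-slide the wrist carried up to about 6.6 N for a moment, so the pack may have briefly been partly lifted off the bench.

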